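Set up a beam and hold a plunger gauge on its mark

TASK

Lay the aluminium beam, marked face up, squarely across the two rollers of the bending fixture with its mark midway between them (set it down, do not drop it) and let go of it. Then take the plunger gauge out of its stand and hold it upright with its tip inside the ring mark on the beam, pressing lightly so that the spring plunger is about half way in, never hard against its stop. The program finishes while still holding the gauge there; leave the other things on the bench alone.

Things in the scene. Friction and masses are not known exactly. Their poses are not given: they have to be found in the camera images.
- beam_center (a point): Centre of the loose aluminium box-section beam, 240 x 30 x 15 mm (length along its x, width along y, thickness along z), about 0.2 kg. It starts lying flat on the bench, marked face up. Same shape either way round.
- beam_mark (a point): The marked spot: centre of the top face of the beam, in a black ring 15 mm inside and 20 mm outside diameter with a thin cross in it. 7.5 mm above beam_center. Axes as the beam's.
- span_middle (a point): Point midway between the two rollers of the fixed dark steel bending fixture, at the height of the roller tops (60 mm above the bench). Its x axis runs from roller to roller: 160 mm apart, at x = -80 and +80 mm, 12 mm diameter, 50 mm long (along y); z up. Roller pedestals: 30 mm (x) by 50 mm (y); between them free space.
- gauge_grip (a point): Centre of the grip section of the loose plunger gauge (0.2 kg), upright in its stand at the start. Body: grey square bar 28 x 28 x 118 mm, sides along this point's x and y, z up; the point is on its axis, 90 mm above its underside, 28 mm below its top; grip across x or y. A round dial, 38 mm diameter, stands 14 mm out of its +x side, 26 to 64 mm above the underside.
- gauge_tip (a point): Lowest point of the round tip (8 mm diameter) of the gauge's steel plunger, on the gauge's axis; 120 mm below gauge_grip when the plunger is fully out, and nearer by the value of joint plunger.
- plunger (a joint): How far the plunger is pushed into the gauge, m: 0 fully out, 0.016 at its stop. Spring: 1 N at 0, 3 N half way (0.008), 5 N at the stop.
- stand: Fixed grey gauge stand: 80 x 75 mm block 50 mm high, on it a square rim (44 mm outside) up to 68 mm, origin under its centre. The gauge body's lowest 18 mm sit in the rim with 2 mm play, the plunger hangs in a hole: pull straight up 55 mm or more. The stand is on one side of the fixture, the beam on the other, either way.
- fixture: The bending fixture of span_middle (fixed); origin on the bench below span_middle, same axes. Base plate 230 x 70 x 12 mm with a white line across it at mid-span.
- weight_center (a point): Bystander: brass weight with a knob, 50 mm diameter, 58 mm high; a point 30 mm above its underside.
- mouse_center (a point): Bystander: black computer mouse, 105 x 60 x 30 mm; its centre.
- amplifier: Fixed bystander: black measuring amplifier box with orange ends, 54 x 172 x 58 mm (70 mm with its sockets), behind the fixture; origin at the centre of its underside.
Things that resemble listed ones, but are neither listed nor needed, are in the scene too. Leave any red look-alike of the part that bears gauge_grip alone.

How it is judged (in metres and radians):
On the way:
1. the beam lies let go across both rollers, centred and square (horizontal distance between beam_mark and span_middle below 0.013 m and z of beam_center in the frame of span_middle between 0.003 and 0.012 m and angle between beam_center's own z axis and vertical below 0.06 rad and angle between the x axis of beam_center and the x axis of span_middle, either way round below 0.16 rad and contact force between beam and fixture above 0.3 N and contact force between the fingers and beam below 0.1 N and linear speed of beam below 0.02 m/s), for 0.2 s.
At the end, for the whole second after the job is handed in: Beam still and let go on both rollers, level, mark within 13 mm of mid-span, square within 9 degrees; gauge held by the fingers alone, upright within 7 degrees, its tip on the beam within 7.5 mm of the mark's centre, plunger 4 to 12 mm in (1 to 8 N) (all of step 1 and horizontal distance between gauge_tip and beam_mark below 0.0075 m and angle between gauge_grip's own z axis and vertical below 0.13 rad and value of joint plunger between 0.004 and 0.012 m and contact force between gauge and beam between 1 and 8 N and contact force between the fingers and gauge above 1 N and contact force between gauge and fixture below 0.1 N and contact force between gauge and stand below 0.1 N and linear speed of gauge below 0.02 m/s); the arm keeps its last pose, push and grip.
It fails at once if the gauge is pressed hard on the beam (over 15 N) (contact force between gauge and beam above 15 N).
It fails at once if the beam is dropped (faster than 0.6 m/s out of the fingers) (contact force between the fingers and beam below 0.01 N and linear speed of beam above 0.6 m/s).
It fails at once if the weight is moved over 30 mm (distance of weight_center from where it was at the start of the episode above 0.03 m).
It fails at once if the mouse is moved over 30 mm (distance of mouse_center from where it was at the start of the episode above 0.03 m).
It also fails if it takes over 62 s, if anything falls off the work surface, if the arm or the gripper's body presses on something with over 40 N, if the wrist force passes 120 N, or if a joint passes its speed limit or range.

ROBOT

A 6-joint arm with a two-finger parallel gripper is mounted at the origin on the work surface. World frame = base frame: x ahead of the robot, y to its left, z up, the work surface at z = 0. Lengths are in m, angles in degrees, forces in N, time in s.
With the tool pointing down it reaches from about 0.325 to 0.775 m from the base axis. Payload 5.5 kg.
Tool frame: the origin (TCP) lies at the centre of the arm's flange, where the gripper is bolted on; the fingertips stand 182 mm ahead of it and the grasp point (between the pads) lies 163 mm ahead of it; z points along the fingers, y is the direction in which the jaws open and shut (so a half turn about z gives the same grasp; the last joint's range is limited). The gripper opens to 88 mm and grips with 3 to 60 N. Pads are 20 mm wide; open, the fingers measure 115 mm over their backs; the gripper's body (75 mm by 178 mm) begins 61 mm behind the grasp point.
Start: joints at [68.085, 5.22, 70.514, -0, 104.267, -3.249], TCP at [0.192, 0.568, 0.405] pointing down, gripper open.
Joint ranges: [-164.24, 164.24], [-49.07, 125.15], [9.68, 141.18], [-86.29, 266.29], [3.28, 154.24], [-151.56, 151.56]. Speed limits (degrees/s): [147.25, 147.25, 172.46, 180, 180, 180].

INTERFACE

Orientations are given as [roll, pitch, yaw] about the fixed x, y, z axes, in that order (R = Rz(yaw) Ry(pitch) Rx(roll)).
In Python, from station import r gives the robot as it stands. The module is installed in compiled form; this text tells all that it offers. Calls block until the motion is done:
- r.reach(position, orientation): joint-space move of the TCP to a pose.
- r.servo_line(position, rotation=None, speed=0.15): straight line of the TCP; rotation=None keeps the orientation; speed is the mean speed in m/s.
- r.move_joints(angles): joint-space move.
- r.let_go() and r.grab(squeeze=None): open the fingers fully, or close them until they stop; squeeze is the grip in N (None keeps the last).
- r.wait(seconds).
- r.inverse_kinematics(position, orientation): joint angles nearest the present ones, or None.
- r.sense(): the state.
- r.snapshot(name): name is "scene" or "top"; returns a dict with "frame" (420x560x3 uint8, red, green, blue), "fx", "fy", "cx", "cy" (pixels), "dist_coeffs" ([k1, k2, p1, p2, k3] as OpenCV has them; the pictures are not rectified), "R" (3x3) and "t" (3): a world point X has camera coordinates R X + t. Camera axes: x right, y down, z forward; pixel columns grow to the right and rows downward; lengths in m; the calibration is good to about 2 mm. A picture is of the moment at which its call begins. There is no depth.
A pose or a line that the arm cannot do raises r.IKError and nothing moves.
- r.hand_in(): hands the job in, once; it reports no verdict.
The state is a dict: "clock": time; "joints": joint angles; "joint_vel": joint speeds; "joint_torque": joint torques, N m; "tcp_pos": TCP position; "orientation": TCP orientation; "contact_force": force on the tool from outside, world axes, zero at the start; "torque": the same for the moment, N m; "opening": finger opening in m.
Only numpy, scipy, OpenCV 4.12 (cv2) and the standard library are available. Lean on these libraries where they do the work, as an engineer would, in place of code of your own. Each camera call takes 0.05 s, during which the arm holds its last target. There are 200 camera calls.

## Working session

There is one attempt and no reset: what is moved stays moved. The work goes in short steps, each a Python script; the robot and the scene stay as the last script left them, time stands still between calls to the robot, and variables do not carry over. Pictures are saved under pics/ and viewed, about 8 in all and at most 12, crops included, and the job is handed in when it is done.

```bash
mkdir -p pics
cat > h.py <<'E'
import numpy as np, cv2
from station import r
def snap(n,name):
    s=r.snapshot(n); cv2.imwrite('pics/%s.png'%name,s['frame'][:,:,::-1])
    np.savez('pics/%s.npz'%name,**{k:np.array(v) for k,v in s.items()}); return s
def load(name): return dict(np.load('pics/%s.npz'%name))
def KD(s): return np.array([[s['fx'],0,s['cx']],[0,s['fy'],s['cy']],[0,0,1.]],float),np.array(s['dist_coeffs'],float)
def pix2w(s,uv,z):
    K,D=KD(s);R=np.array(s['R']);t=np.array(s['t'])
    p=cv2.undistortPoints(np.array(uv,float).reshape(-1,1,2),K,D).reshape(-1,2)
    C=-R.T@t; d=np.c_[p,np.ones(len(p))]@R
    z=np.broadcast_to(z,len(p)); return C+d*((z-C[2])/d[:,2])[:,None]
def w2pix(s,X):
    K,D=KD(s); return cv2.projectPoints(np.array(X,float).reshape(-1,3),cv2.Rodrigues(np.array(s['R']))[0],np.array(s['t'],float),K,D)[0].reshape(-1,2)
def crop(name,x0,y0,x1,y1,k,out):
    im=cv2.imread('pics/%s.png'%name)[y0:y1,x0:x1]; cv2.imwrite('pics/%s.png'%out,cv2.resize(im,None,fx=k,fy=k,interpolation=cv2.INTER_CUBIC))
E
python3 - <<'E'
from h import *
for n in('top','scene'):
    s=snap(n,n+'0'); R=np.array(s['R']); print(n,-R.T@s['t'],R[2],s['fx'])
print(r.sense())
E
```

```text
top [ 0.40316534 -0.06921718  1.27747468] [ 0.18870954  0.02194071 -0.98178782] 538.1884167676182
scene [ 1.73446033 -0.04577879  0.96308006] [-0.79155054  0.00482539 -0.61108466] 542.102388025511
{'clock': 0.1, 'joints': array([ 6.80863348e+01,  5.25880633e+00,  7.05740766e+01,  1.57776524e-03,
        1.04266810e+02, -3.24804602e+00]), 'joint_vel': array([-0.01857011, -0.12323534, -0.24750368, -0.0755102 ,  0.06711374,
        0.06291112]), 'joint_torque': array([ 2.39413523e-03, -4.47857308e+01, -4.07568276e+01,  6.99915178e-02,
        2.84238771e-02, -1.00355637e-04]), 'tcp_pos': array([0.19203808, 0.56849442, 0.40362846]), 'orientation': array([-1.79900554e+02, -7.17581067e-03,  1.61334762e+02]), 'contact_force': array([0.53788227, 0.62557402, 0.50503348]), 'torque': array([-0.07152073, -0.03746737,  0.03934038]), 'opening': 0.08745443691587547}
```

View pics/top0.png

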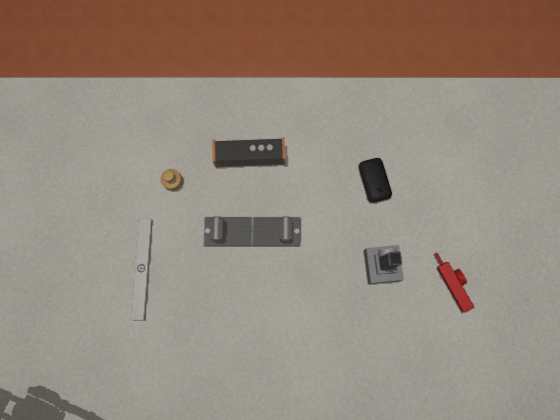

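View pics/scene0.png

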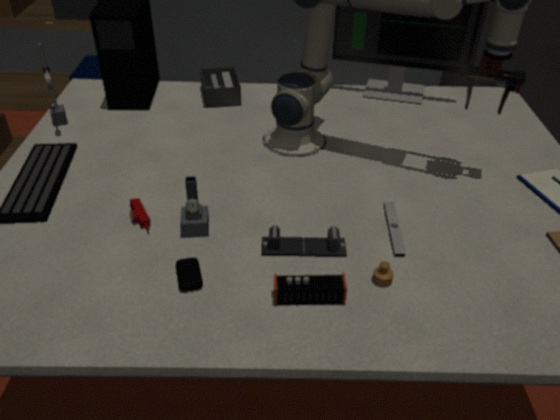

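Run:
```python
from h import *
crop('top0',120,205,310,335,4,'c1')
a=cv2.imread('pics/top0.png')[235:295,355:420];b=cv2.imread('pics/scene0.png')[170:240,170:225]
o=np.zeros((490,800,3),np.uint8);a=cv2.resize(a,None,fx=6,fy=6,interpolation=2);b=cv2.resize(b,None,fx=7,fy=7,interpolation=2)
o[:a.shape[0],:a.shape[1]]=a;o[:490,400:400+b.shape[1]]=b
cv2.imwrite('pics/c2.png',np.clip(o*1.6,0,255).astype(np.uint8))
```

```text
(no output)
```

View pics/c1.png

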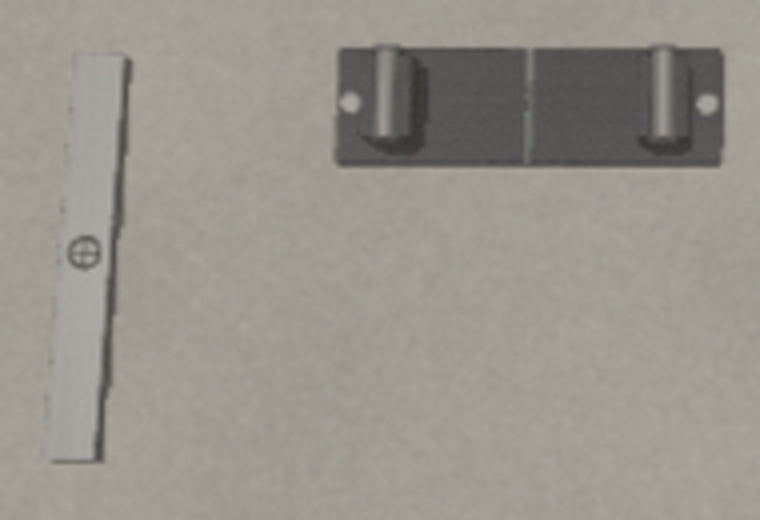

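View pics/c2.png

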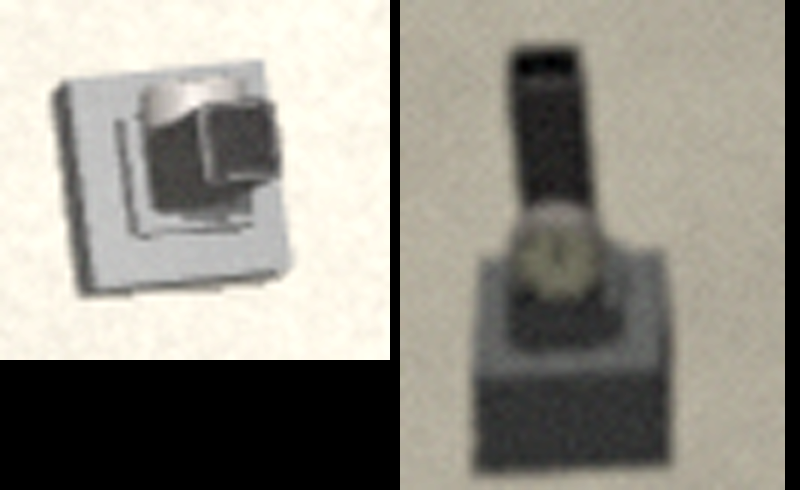

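Run:
```python
from h import *
s=load('top0'); f=lambda P,x0,y0,k:(np.array(P)+.5)/k-.5+[x0,y0]
np.set_printoptions(precision=4,suppress=True)
def show(n,P,z,c=(120,205,4)):
    X=pix2w(s,f(P,*c),z); print(n,X[:,:2].tolist() if 0 else '\n',X); return X
def ang(a,b): d=(b-a); return np.degrees(np.arctan2(d[1],d[0]))
m=show('mark',[(84,252)],.015)
b=show('beam',[(76,54),(126,54),(52,461),(100,461)],.015); print(b.mean(0),ang((b[2]+b[3])/2,(b[0]+b[1])/2),np.linalg.norm(b[0]+b[1]-b[2]-b[3])/2)
p=show('plate',[(338,48),(722,48),(722,166),(336,166)],.012); print(p.mean(0),ang(p[0]+p[3],p[1]+p[2]),np.linalg.norm(p[0]-p[1]),np.linalg.norm(p[0]-p[3]))
q=show('screws',[(350,102),(707,103)],.012);print(q.mean(0),ang(*q))
l=show('line',[(527,50),(530,163)],.012);print(l.mean(0),ang(l[1],l[0]))
ro=show('roll',[(387,47),(388,137),(664,47),(664,137)],.060);print(ro.mean(0),ang(ro[0]+ro[1],ro[2]+ro[3]))
c=(355,235,6)
g=show('gtop',[(205,107),(272,103),(278,178),(210,185)],.168,c);print(g.mean(0),ang(g[2]+g[3],g[0]+g[1]),np.linalg.norm(g[0]-g[1]))
t=show('stand',[(65,85),(262,62),(292,275),(85,293)],.05,c);print(t.mean(0),ang(t[2]+t[3],t[0]+t[1]),np.linalg.norm(t[0]-t[1]),np.linalg.norm(t[0]-t[3]))
# scene view cross-check
s=load('scene0');
print('gtop scene',pix2w(s,f([(543,67-0)],170-400/7,170,7),.168))
```

```text
mark 
 [[0.5108 0.2784 0.015 ]]
beam 
 [[0.6292 0.2902 0.015 ]
 [0.6295 0.2601 0.015 ]
 [0.39   0.2899 0.015 ]
 [0.3903 0.262  0.015 ]]
[0.5097 0.2756 0.015 ] -0.19091802767905075 0.23922749289948844
plate 
 [[ 0.6346  0.1333  0.012 ]
 [ 0.6363 -0.0967  0.012 ]
 [ 0.5654 -0.0969  0.012 ]
 [ 0.5634  0.1319  0.012 ]]
[0.5999 0.0179 0.012 ] -89.54642384214088 0.2300585005447258 0.07118657760212971
screws 
 [[ 0.6019  0.1249  0.012 ]
 [ 0.603  -0.0879  0.012 ]]
[0.6024 0.0185 0.012 ] -89.71087632214619
line 
 [[0.6342 0.0198 0.012 ]
 [0.5662 0.0167 0.012 ]]
[0.6002 0.0183 0.012 ] 2.6425738047335883
roll 
 [[ 0.6266  0.0973  0.06  ]
 [ 0.5743  0.0951  0.06  ]
 [ 0.6278 -0.0624  0.06  ]
 [ 0.5756 -0.0628  0.06  ]]
[0.6011 0.0168 0.06  ] -89.55479660716631
gtop 
 [[ 0.5339 -0.2762  0.168 ]
 [ 0.5354 -0.2991  0.168 ]
 [ 0.5097 -0.3004  0.168 ]
 [ 0.5071 -0.2771  0.168 ]]
[ 0.5215 -0.2882  0.168 ] 2.375254429027359 0.023026029988943694
stand 
 [[ 0.5557 -0.2453  0.05  ]
 [ 0.5652 -0.3203  0.05  ]
 [ 0.4846 -0.329   0.05  ]
 [ 0.4771 -0.2512  0.05  ]]
[ 0.5206 -0.2864  0.05  ] 5.261785875155376 0.07561170386656604 0.07887137624911753
gtop scene [[ 0.5267 -0.2869  0.168 ]]
```

The first four pictures agree. Mark is at top px (141,268), so the beam is at (0.510, 0.277) along x. The white line is at px (251.6,231), so mid-span is at (0.600, 0.0175) with the rollers along y. Gauge top is at px (395,259), giving about (0.522, -0.287), dial facing +x. Sizes match the given ones to within 1–2 mm for beam and fixture, and about 5 mm on the small gauge top. Next I'll pick up the beam.

Run:
```python
from h import *
for y in(180,90,-90,0):
    for p in([.5105,.277,.186],[.6005,.0175,.25],[.522,-.287,.303]):
        q=r.inverse_kinematics(p,[180,0,y]); print(y,p,None if q is None else np.round(q,0))
r.reach([.5105,.277,.26],[180,0,180])
r.servo_line([.5105,.277,.184],speed=.08)
print(r.sense()['tcp_pos'])
r.grab(25); s=r.sense(); print(s['opening'],s['contact_force'],s['clock'])
r.servo_line([.5105,.277,.32],speed=.12); s=r.sense(); print(s['tcp_pos'],s['opening'],s['contact_force'],s['clock'])
```

```text
180 [0.5105, 0.277, 0.186] [ 25.   6.  92.   0.  82. -65.]
180 [0.6005, 0.0175, 0.25] [ -2.   7.  85.   0.  89. -92.]
180 [0.522, -0.287, 0.303] [ -32.    5.   81.    0.   94. -122.]
90 [0.5105, 0.277, 0.186] [25.  6. 92. -0. 82. 25.]
90 [0.6005, 0.0175, 0.25] [-2.  7. 85.  0. 89. -2.]
90 [0.522, -0.287, 0.303] [-32.   5.  81.   0.  94. -32.]
-90 [0.5105, 0.277, 0.186] None
-90 [0.6005, 0.0175, 0.25] None
-90 [0.522, -0.287, 0.303] [-32.   5.  81.  -0.  94. 148.]
0 [0.5105, 0.277, 0.186] [ 25.   6.  92.  -0.  82. 115.]
0 [0.6005, 0.0175, 0.25] [-2.  7. 85. -0. 89. 88.]
0 [0.522, -0.287, 0.303] [-32.   5.  81.  -0.  94.  58.]
[0.51077516 0.27710397 0.18477045]
0.02973037906795427 [-0.0845745   0.30638539  0.26812582] 3.7917
[0.51038692 0.27693165 0.31875016] 0.02971929951728266 [-1.07973912e-04  1.83909893e-01 -2.29470212e+00] 5.075
```

Run:
```python
from h import *
o=[180,0,90.5]
r.reach([.6005,.0175,.32],o)
r.servo_line([.6005,.0175,.252],speed=.08); f0=r.sense()['contact_force']
z=.252
while z>.240:
    z-=.001; r.servo_line([.6005,.0175,z],speed=.02); s=r.sense()
    if s['contact_force'][2]-f0[2]>1.5: break
print(z,s['tcp_pos'],s['contact_force']-f0,s['clock'])
r.let_go(); r.wait(.2)
r.servo_line([.6005,.0175,.36],speed=.12)
q=r.inverse_kinematics([.522,-.287,.40],[180,0,4]); print(q)
r.reach([.522,-.287,.42],[180,0,4])
print(r.sense()['clock']); snap('top','top1');snap('scene','scene1')
a=cv2.imread('pics/top1.png')[205:260,190:315];b=cv2.imread('pics/top1.png')[230:330,330:480]
o=np.zeros((600,700,3),np.uint8);a=cv2.resize(a,None,fx=5.6,fy=5.6,interpolation=2);b=cv2.resize(b,None,fx=2.8,fy=2.8,interpolation=2)
o[:a.shape[0],:a.shape[1]]=a;o[310:310+b.shape[0],:b.shape[1]]=b[:290]
cv2.imwrite('pics/c3.png',o)
```

```text
0.243 [0.60044109 0.01750109 0.2439102 ] [-3.4055206  -0.02339164  5.95489088] 9.3917
[-3.20743668e+01  4.49516011e+00  7.17481927e+01 -2.54444375e-14
  1.03756647e+02  5.39256332e+01]
12.9417
```

View pics/c3.png

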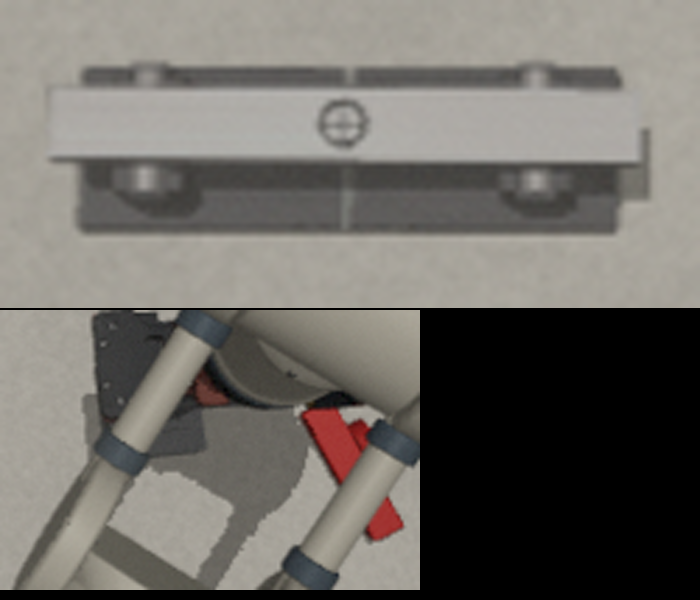

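Run:
```python
from h import *
s1=load('top1'); print('mark',pix2w(s1,[(343.5/5.6-.5+190,123.5/5.6-.5+205)],.075))
r.servo_line([.522,-.287,.304],speed=.1); s=r.sense(); print(s['tcp_pos'],s['contact_force'])
r.grab(15); r.grab(35); s=r.sense(); print(s['opening'],s['contact_force'],s['torque'])
r.servo_line([.522,-.287,.314],speed=.04); s=r.sense(); print(s['opening'],s['contact_force'])
r.servo_line([.522,-.287,.40],speed=.1); s=r.sense(); print(s['tcp_pos'],s['opening'],s['contact_force'],s['torque'],s['clock'])
r.reach([.602,.018,.40],[180,0,0]); s=r.sense(); print(s['tcp_pos'],s['contact_force'],s['clock'])
snap('top','top2');snap('scene','scene2')
a=cv2.imread('pics/top2.png')[185:285,180:320];b=cv2.imread('pics/scene2.png')[140:270,240:370]
a=cv2.resize(a,None,fx=2.8,fy=2.8,interpolation=2);b=cv2.resize(b,None,fx=4.5,fy=4.5,interpolation=2)
cv2.imwrite('pics/c4a.png',a);cv2.imwrite('pics/c4.png',np.clip(b*1.5,0,255).astype(np.uint8))
```

```text
mark [[0.60098967 0.01619616 0.075     ]]
[ 0.52214578 -0.28710653  0.30505656] [ 0.18863376  1.3650226  -0.02323871]
0.02829247346330312 [ 0.28860299  0.25554887 -0.15726106] [-0.00643616  0.17552001  0.00340432]
0.028276963673719863 [-0.10063272 -0.01574117 -2.35879533]
[ 0.52200958 -0.28699799  0.39894003] 0.027857982892562985 [ 1.52740928 -0.49452751 -3.14419806] [-0.07928689  0.13698967 -0.00252489] 16.9167
[0.60201699 0.01700473 0.39981297] [-0.27870893 -0.44816947 -3.19287069] 18.1167
```

View pics/c4.png

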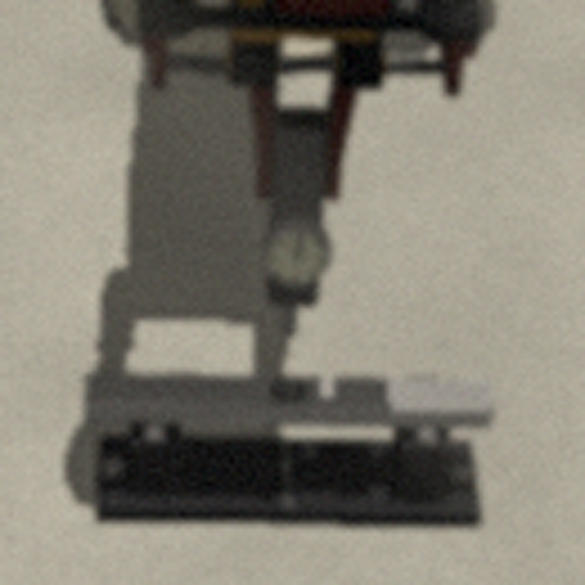

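Gauge is in the grip (28 mm opening), hanging upright above the beam at crop (293,295), with the dial towards the camera. The placed mark measures (0.601, 0.016). I'll lower it to just above the mark and check with an overlay.

Run:
```python
from h import *
r.servo_line([.6017,.0165,.366],[180,0,0],speed=.08); r.wait(.5); s=r.sense(); print(s['tcp_pos'],s['contact_force'],s['clock'])
im=snap('scene','scene3'); sc=im; snap('top','top3')
T=s['tcp_pos']; k=8;x0,y0,x1,y1=268,150,342,222
b=np.clip(cv2.resize(cv2.imread('pics/scene3.png')[y0:y1,x0:x1],None,fx=k,fy=k,interpolation=2)*1.7,0,255).astype(np.uint8)
g=T-[0.0007,0,.165]
P={'tip':g-[0,0,.12],'mark':[.601,.0163,.075],'ul':g+[.014,.014,-.09],'ur':g+[.014,-.014,-.09],'tl':g+[.014,.014,.028],'tr':g+[.014,-.014,.028],'dial':g+[.028,0,-.045]}
for n,p in P.items():
    u=w2pix(sc,p)[0]; print(n,u); v=(u-[x0,y0]+.5)*k-.5
    cv2.drawMarker(b,tuple(int(i) for i in v),(0,0,255) if n!='mark' else (0,255,0),cv2.MARKER_CROSS,10,1)
cv2.imwrite('pics/c5.png',b)
```

```text
[0.60170997 0.01652443 0.36614644] [-0.29635021  0.77694487 -2.77512777] 19.2917
tip [303.58299096 224.290947  ]
mark [303.4031985  226.11173399]
ul [309.57604413 218.59092008]
ur [298.78938759 218.3902675 ]
tl [311.88216533 180.47717096]
tr [300.50921858 180.26516694]
dial [305.06158242 207.67615251]
```

View pics/c5.png

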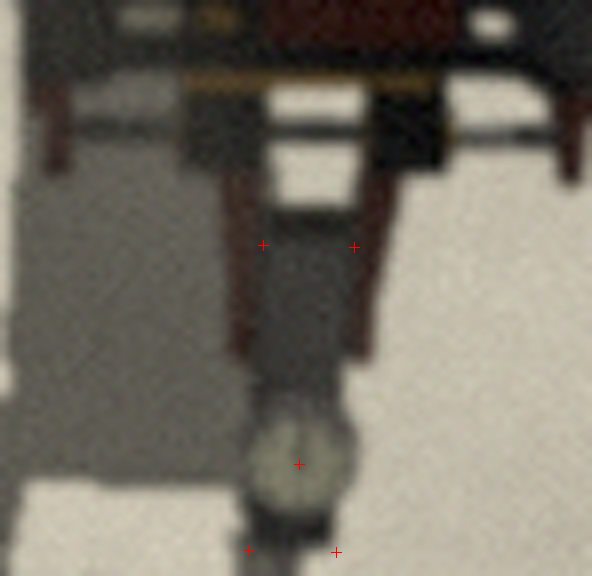

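Run:
```python
from h import *
sc=load('scene3');k=12;x0,y0,x1,y1=280,200,330,240
b=np.clip(cv2.resize(cv2.imread('pics/scene3.png')[y0:y1,x0:x1],None,fx=k,fy=k,interpolation=2)*2.,0,255).astype(np.uint8)
g=np.array([.601,.0165,.2011])
for p,c in((g-[0,0,.12],(0,0,255)),([.601,.0163,.075],(0,255,0))):
    u=w2pix(sc,p)[0];v=(u-[x0,y0]+.5)*k-.5;print(v)
    cv2.drawMarker(b,tuple(int(i) for i in v),c,cv2.MARKER_CROSS,10,1)
cv2.imwrite('pics/c6.png',b)
```

```text
[288.37557657 297.12744653]
[286.33838201 318.84080786]
```

View pics/c6.png

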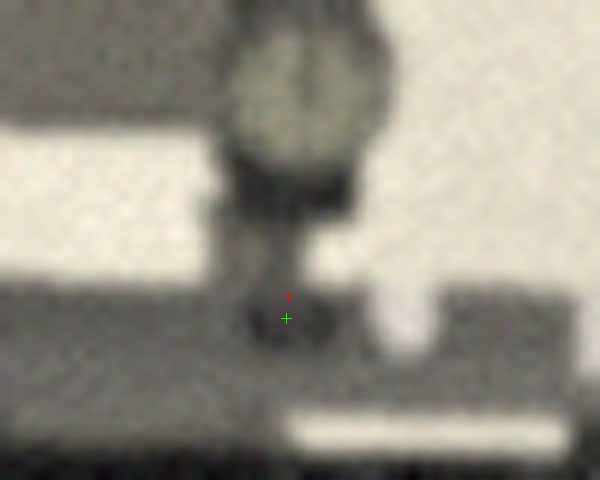

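Ring is centred at crop px (293,318), with the plunger directly above it at x ≈ 292. Lateral agreement is about 1 mm. Next is a stepwise descent while watching the force.

Run:
```python
from h import *
z=.366; L=[]
def fz(): 
    a=[]
    for _ in range(6): r.wait(.05); a.append(r.sense()['contact_force'][2])
    return np.mean(a)
f0=fz(); print(f0)
while z>.352:
    z-=.001; r.servo_line([.6017,.0165,z],speed=.02); f=fz()-f0; print(round(z,3),r.sense()['tcp_pos'][2].round(4),round(f,2))
    if f>2.9: break
snap('scene','scene4'); print(r.sense()['clock'],r.sense()['opening'])
```

```text
-2.363368105107467
0.365 0.365 0.01
0.364 0.364 -0.1
0.363 0.363 0.39
0.362 0.362 0.4
0.361 0.361 0.01
0.36 0.36 -0.27
0.359 0.359 0.22
0.358 0.3581 1.44
0.357 0.357 1.47
0.356 0.356 2.17
0.355 0.355 2.41
0.354 0.354 2.33
0.353 0.353 2.84
0.352 0.352 3.31
27.4417 0.027686760993479685
```

Run:
```python
from h import *
sc=load('scene4');k=16;x0,y0,x1,y1=291,200,316,236
b=np.clip(cv2.resize(cv2.imread('pics/scene4.png')[y0:y1,x0:x1],None,fx=k,fy=k,interpolation=2).astype(float)*2.4-20,0,255).astype(np.uint8); o=b.copy()
th=np.linspace(0,2*np.pi,60);C=np.c_[np.cos(th),np.sin(th),0*th]
def poly(P,c):
    v=(w2pix(sc,P)-[x0,y0]+.5)*k-.5; cv2.polylines(o,[v.astype(int)],False,c,1)
m=np.array([.601,.0163,.075]); poly(m+C*.0075,(0,255,0)); poly(m+C*.010,(0,255,0)); poly(m+C*.004,(0,0,255))
g=np.array([.601,.0165,.075+.120-.0073])
poly(g+np.c_[0*th+.028,C[:,0]*.019,C[:,1]*.019-.045],(0,0,255))
poly(g+np.array([[.014,.014,-.09],[.014,-.014,-.09]]),(0,0,255))
poly(np.array([[.616,.07,.075],[.616,-.04,.075]]),(255,0,0));poly(np.array([[.586,.07,.075],[.586,-.04,.075]]),(255,0,0))
cv2.imwrite('pics/c7.png',np.hstack([b,o]))
```

```text
(no output)
```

View pics/c7.png

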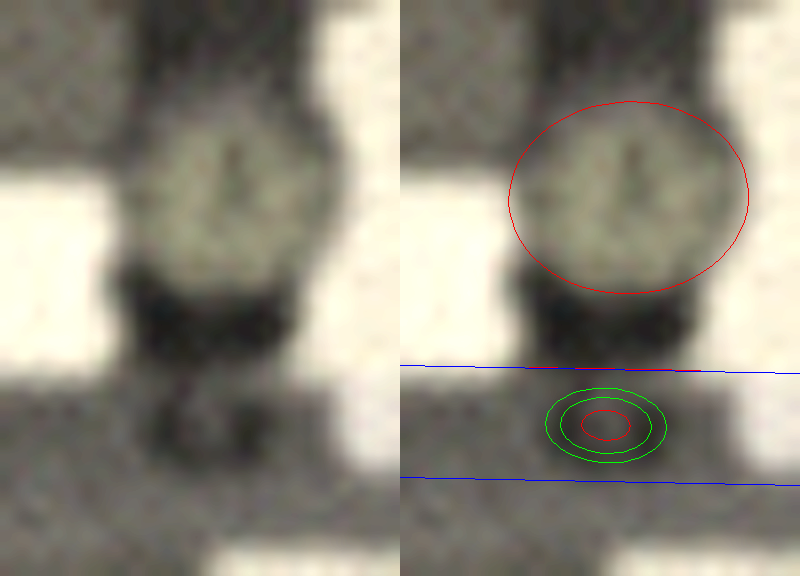

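Run:
```python
from h import *
r.wait(.5); s=r.sense(); print(s['tcp_pos'],s['orientation'],s['contact_force'],s['opening'],s['clock']); print(r.hand_in())
```

```text
[0.60170333 0.01651986 0.35199714] [-1.79999490e+02  1.22870972e-03  2.59644617e-03] [0.31614501 0.44555322 0.94264149] 0.0284130265014214 27.9417
the job is handed in; nothing more can be done
None
```

I laid the beam across both rollers and let go of it. I then lifted the gauge out of its stand, pressed its tip on the ring mark, and handed the job in at 27.9 s while still holding it. The hand-in returned no verdict.

- **Beam:** after release the mark measured (0.601, 0.016) against mid-span at (0.600, 0.0175), so it is about 2 mm off. It looked square in the top picture, to within about 1 degree by eye. On touchdown the force on the beam rose by about 6 N before I opened the fingers. I did not measure its level separately.
- **Gauge:** the last scene picture shows the plunger inside the ring, about 1–2 mm from its centre. The tool points straight down, and an earlier overlay showed the gauge leaning by about 1 degree.
- **Pressing:** contact began at about 0.359 m tool height and I stopped at 0.352 m, so the plunger is about 7 mm in. The contact force was about 3.3 N. The force signal is noisy by about 0.5 N, so the depth is good to about 1 mm.
- **Disagreements:** before contact, the scene picture showed the gauge about 1 pixel (2–3 mm) higher than predicted. Contact came about 1 mm lower than predicted, and the offset was nearly gone in the last picture.
- **Not checked:** I did not re-measure the weight or the mouse. No planned motion went near either of them.

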